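Change the filter of the bench dust extractor

TASK

Change the filter in the sloping front of the grey bench dust extractor: swing the yellow tab aside, lift out the used brown filter and lay it flat in the red tray, then set the fresh white filter fully home in the frame and swing the tab back so that it points straight down over the filter again. Set both filters down rather than dropping them, and leave the other things on the bench where they are.

Things in the scene. Friction and masses are not known exactly. Their poses are not given: they have to be found in the camera images.
- extractor: Fixed grey metal bench dust extractor, 150 mm wide (y), from 67 mm before (-x) to 150 mm behind (+x) its origin, 127 mm high at the back, with a black hose stub 40 mm longer behind. Origin on the table right below the middle of the filter frame; x to its rear, y left, z up. Its front is a flat slope of 30 degrees, rising to the rear, facing the robot; turned up to 0.3 rad.
- seat (a point): Middle of the floor of the square filter frame in the slope, 83.5 mm above the table. x runs up the slope, y to the left, z square out of it (30 degrees from vertical, towards the robot). Recess 106 x 106 mm, aluminium rims 10 mm high; rim widths: lower 24, sides 22, upper 40 mm (the tab sits there). A filter is home when its origin is at this point, flat on the floor (3 mm play each way).
- tab_fin (a point): Middle of the top edge of the yellow swing tab's upright grip fin, on the pivot axis, at seat x = 69, y = 0, z = 41 mm. The pivot stands square to the slope. The fin is centred on the pivot and runs along the tab: 28 mm long, 9 mm thick, 26 mm tall (from the flat of the tab, seat z = 15 mm). Own axes: nose along -x, fin thickness along y, pivot axis z.
- tab_nose (a point): End of the tab's nose, 31 mm from the pivot; the nose is a flat bar 10 mm wide and 4 mm thick, just over the rims. Pointing down the slope it overlaps the edge of the filter by 12 mm.
- tab (a joint): Turn of the swing tab (rad) about the axis out of the slope, counter-clockwise positive when looking onto the slope. 0: nose straight down the slope over the filter, holding it. Turns either way to 1.75; the filter is free beyond about 1.2. Stays where left (friction 0.05 N m, no spring). Starts within 0.3 of 0.
- used_filter: Used filter: grey plastic square 100 x 100 mm, 8 mm thick, brown pleats and a black grip bar in the middle of its top: 40 mm long (own x), 12 mm thick (own y), 28 mm tall, its top 36 mm above the underside. Origin: centre of the underside, z out of the top. About 120 g. Starts in the frame, bar up and down the slope.
- fresh_filter: Fresh filter panel: the same shape and size, blue plastic with white pleats and a black grip bar (along its x, 40 x 12 x 28 mm tall). Origin: centre of the underside. About 120 g. Starts lying flat, bar up, in the wooden tray. It fits the frame in any of the four square positions.
- used_tray_floor (a point): Middle of the inner floor (6 mm above the table) of the red fixed tray for used filters: inside 130 x 130 mm, walls 6 mm thick, rim 14 mm above the table. x and y along its sides. Its place may be left or right of the extractor, and changes sides with the wooden tray.
- fresh_tray_floor (a point): Middle of the inner floor (6 mm above the table) of the fixed pale wooden tray that holds the fresh filter; same shape and size as the red one.
- plate: Bystander: copper engraving plate 60 x 90 x 4 mm, half green, in front of the extractor. Origin: centre of underside.
- pen: Bystander: black pen with silver cap, 125 mm long, 11 mm thick, lying on the table. Origin: under its black part.
- file: Bystander: needle file with orange handle, 150 mm long, 12 mm thick. Origin: on the table near its middle.
- peg_block: Bystander: pale wooden block 90 x 55 x 26 mm. Origin: centre of underside.
- oil: Bystander: amber oil bottle, 40 mm across, 85 mm tall. Origin: centre of underside.
- case: Bystander: black instrument case 170 x 70 x 35 mm. Origin: centre of underside.
- jar: Bystander: glass jar with steel cap, 56 mm across, 50 mm tall. Origin: centre of underside.
Not all that is in view belongs to the job. What is meant by the part that bears used_tray_floor is not pink, and is the larger of those in its own colour.

How it is judged:
On the way, in this order (a step that is already met when the one before it is completed fails the run):
1. the tab is swung clear (over 1.1 rad either way) with the used filter still in its frame ((value of joint tab above 1.1 rad or value of joint tab below -1.1 rad) and distance between used_filter and seat below 0.009 m and angle between the z axis of used_filter and the z axis of seat, either way round below 0.06 rad), for 0.2 s.
2. the used filter is lifted out, over 60 mm from its seat (distance between used_filter and seat above 0.06 m), for 0.1 s.
3. the used filter lies flat in the red tray (horizontal distance between used_filter and used_tray_floor below 0.035 m and z of used_filter in the frame of used_tray_floor below 0.006 m and angle between used_filter's own z axis and vertical below 0.07 rad), for 0.2 s.
4. the fresh filter lies home in the frame, the tab still aside (distance between fresh_filter and seat below 0.009 m and angle between the z axis of fresh_filter and the z axis of seat, either way round below 0.06 rad and (value of joint tab above 1.1 rad or value of joint tab below -1.1 rad)), for 0.2 s.
5. the tab is back over the fresh filter (value of joint tab between -0.4 and 0.4 rad and distance between fresh_filter and seat below 0.009 m and angle between the z axis of fresh_filter and the z axis of seat, either way round below 0.06 rad), for 0.2 s.
At the end, for the whole second after the job is handed in: The used filter lies flat in the red tray (within 35 mm of its middle, on the floor), the fresh filter lies home in the frame (within 9 mm of the seat, flat within 0.06 rad), the tab is within 0.4 rad of pointing straight down over it, and both filters are at rest (all of step 3 and all of step 5 and linear speed of each of used_filter, fresh_filter below 0.02 m/s); the robot touches nothing.
It fails at once if a filter is dropped (falls freely faster than 0.7 m/s) ((contact force between used_filter and anything else below 0.02 N and linear speed of used_filter above 0.7 m/s) or (contact force between fresh_filter and anything else below 0.02 N and linear speed of fresh_filter above 0.7 m/s)).
It fails at once if a bystander is moved more than 30 mm (distance of any of plate, pen, file, peg_block, oil, case, jar from where it was at the start of the episode above 0.03 m).
It also fails if it takes over 72 s, if anything falls off the work surface, if the arm or the gripper's body presses on something with over 40 N, if the wrist force passes 120 N, or if a joint passes its speed limit or range.

ROBOT

A 6-joint arm with a two-finger parallel gripper is mounted at the origin on the work surface. World frame = base frame: x ahead of the robot, y to its left, z up, the work surface at z = 0. Lengths are in m, angles in rad, forces in N, time in s.
With the tool pointing down it reaches from about 0.375 to 0.975 m from the base axis. Payload 3.8 kg.
Tool frame: the origin (TCP) lies midway between the tips of the shut fingers; the grasp point (between the pads) lies 19 mm behind it; z points along the fingers, y is the line along which they close (so a half turn about z gives the same grasp; the last joint's range is limited). The gripper opens to 85 mm and grips with 20 to 120 N. Pads are 22 mm wide; open, the fingers measure 114 mm over their backs; the gripper's body (76 mm by 85 mm) begins 54 mm behind the grasp point. The pads swing forward as they close: fully open they stand 13 mm farther back than shut.
Start: joints at [-1.314, 0.264, 1.604, -0, 1.274, -0.037], TCP at [0.195, -0.646, 0.231] pointing down, gripper open.
Joint ranges: [-2.63, 2.63], [-0.94, 2.18], [0.31, 2.57], [-1.31, 4.45], [0, 2.66], [-2.55, 2.55]. Speed limits (rad/s): [2.57, 2.57, 3.14, 3.14, 3.14, 3.14].

INTERFACE

Orientations are given as a rotation vector (axis times angle).
In Python, from workcell import bot, imaging gives the robot as it stands.
- The arm moves only by the tool step_arm, never from a script. Its argument "series" is a list of rows, each an object of numbers: "grip": the closure, from -1 (fully open) to 1 (shut); "x", "y", "z": the shift along the tool's x, y, z normalised to -1 to 1, where 1 is 500 mm; "ax", "ay", "az": the turn, a rotation vector about the tool's x, y, z normalised to -1 to 1, where 1 is 30 degrees. A call has 1 to 12 rows; each row is the pose to reach, as a shift and turn from the pose commanded when the call began, along the tool's axes at that moment; what a row does not reach only later rows make up. A row lasts 1/10 s, in which the tool goes at most 50 mm and 8.59 degrees, less where a joint would pass 70% of its speed; a pose out of reach is approached as far as the arm can. A call with a number of a shift or a turn outside -1 to 1 is refused whole. A call with a gripper value outside its range is refused whole. The fingers move at their own pace and stop on an object; "force" is the grip in N (left out, the last holds). Time passes only in rows, so rows that repeat a pose let the fingers close. It gives the time, the measured TCP pose, the force, the opening and the grip force at its end, in the units of the state.
- bot.read_state(): the state, without advancing time (a new reading comes with each control period).
- imaging.read_camera(name): name is "side" or "top"; returns a dict with "img" (400x640x3 uint8, red, green, blue), "fx", "fy", "cx", "cy" (pixels), "R" (3x3) and "t" (3): a world point X has camera coordinates R X + t. Camera axes: x right, y down, z forward; pixel columns grow to the right and rows downward; lengths in m; the calibration is good to about 2 mm. A picture is of the moment at which its call begins. There is no depth.
- bot.finish_job(): hands the job in; it is judged then, once.
The state is a dict: "time": time; "q": joint angles; "joint_vel": joint speeds; "joint_torque": joint torques, N m; "tool_pos": TCP position; "tcp_rot": TCP orientation; "wrist_force": force on the tool from outside, world axes, zero at the start; "torque": the same for the moment, N m; "width": opening from 0.0 (shut) to 1.0 (fully open); "grip_force": force on a finger pad.
Only numpy, scipy, OpenCV 4.12 (cv2) and the standard library are available. Lean on these libraries where they do the work, as an engineer would, in place of code of your own. Each camera call takes 0.05 s, during which the arm holds its last target. There are 200 camera calls.

## Working session

There is one attempt and no reset: what is moved stays moved. The work goes in short steps, Python scripts to look and compute and a tool call to move; the robot and the scene stay as the last step left them, time stands still between calls to the robot, and variables do not carry over. Pictures are saved under pics/ and viewed, at most 10 in all, crops included, and the job is handed in when it is done.

Besides the shell and the picture viewer there is one more tool, called as name(argument=value, ...) on one line, values as JSON. step_arm: Moves the arm, as the interface text tells. Scaled input: -1 to 1 covers 500 mm each way for a shift and 30 degrees each way for a turn. Its arguments: {"type":"object","properties":{"series":{"type":"array","items":{"type":"object","properties":{"grip":{"type":"number"},"x":{"type":"number","minimum":-1,"maximum":1},"y":{"type":"number","minimum":-1,"maximum":1},"z":{"type":"number","minimum":-1,"maximum":1},"ax":{"type":"number","minimum":-1,"maximum":1},"ay":{"type":"number","minimum":-1,"maximum":1},"az":{"type":"number","minimum":-1,"maximum":1}}}},"force":{"type":"number"}},"required":["series"]}

```bash
mkdir -p pics
python3 - <<'E'
from workcell import bot, imaging
import cv2,pickle
for n in("top","side"):
    c=imaging.read_camera(n); pickle.dump(c,open(n+".pkl","wb"))
    cv2.imwrite(f"pics/{n}0.png",c["img"][:,:,::-1]); print(n,c["fx"],c["fy"],c["cx"],c["cy"],c["R"],c["t"])
print(bot.read_state())
E
```

```text
top 515.3352376054498 515.3352376054498 314.2891275799487 199.14443058562387 [[-6.95171711e-03 -9.99975819e-01  1.88170962e-04]
 [-9.88839460e-01  6.84629271e-03 -1.48827589e-01]
 [ 1.48822702e-01 -1.22067817e-03 -9.88863142e-01]] [-0.00840925  0.46828764  1.58411194]
side 379.9962936240673 379.9962936240673 316.66819684312054 202.42433012617727 [[ 0.96362327 -0.26724889 -0.00286895]
 [-0.20600469 -0.7358697  -0.64502547]
 [ 0.17027117  0.62215257 -0.76415569]] [-0.41613323  0.13932842  1.41677482]
{'time': 0.1, 'q': array([-1.31388123e+00,  2.64717836e-01,  1.60530313e+00, -6.66670825e-06,
        1.27370320e+00, -3.69240958e-02]), 'joint_vel': array([ 0.00179198, -0.00278898, -0.001848  , -0.0009565 , -0.00097899,
        0.00037271]), 'joint_torque': array([ 2.30299638e-04, -5.16706824e+01, -3.68592095e+01, -5.75837430e-05,
        6.28602007e-03, -2.85407486e-05]), 'tool_pos': array([ 0.19530344, -0.64540226,  0.23002409]), 'tcp_rot': array([-3.10565179e+00, -4.59595802e-01,  3.77237606e-04]), 'wrist_force': array([ 0.69697544, -0.29561963,  0.31300793]), 'torque': array([ 0.00284306, -0.00073492, -0.01641437]), 'grip_force': 0.0, 'width': 0.9992251256351924}
```

View pics/top0.png

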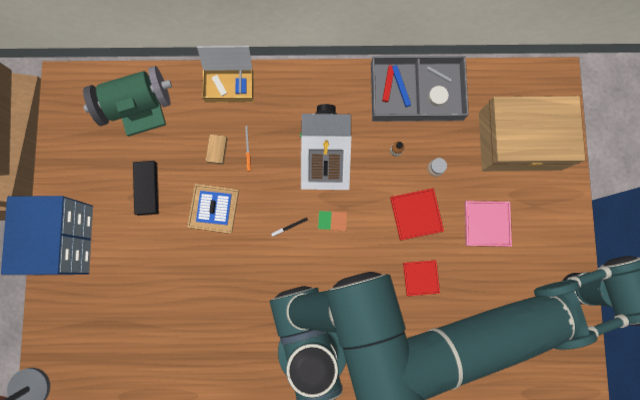

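View pics/side0.png

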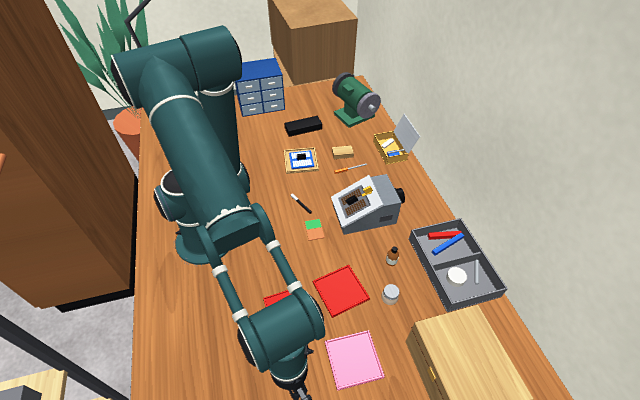

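Candidates for the used tray: the large red one at top (416,214), the small red one at (421,278) and the pink one at (488,223). I choose the large red one. The used filter is at (326,166), the yellow tab at (326,146), the fresh filter at (213,207) and the blue file box at (240,85) is a distractor. Next I'll measure and check a close crop.

```bash
cat > h.py <<'E'
import numpy as np,cv2,pickle
def ray(c,uv):
    d=np.array([(uv[0]-c["cx"])/c["fx"],(uv[1]-c["cy"])/c["fy"],1.])
    R=np.array(c["R"]);o=-R.T@np.array(c["t"]);return o,R.T@d
def onz(c,uv,z):
    o,d=ray(c,uv);return o+d*(z-o[2])/d[2]
def proj(c,X):
    p=np.array(c["R"])@X+np.array(c["t"]);return c["fx"]*p[0]/p[2]+c["cx"],c["fy"]*p[1]/p[2]+c["cy"]
def two(a,ua,b,ub):
    o1,d1=ray(a,ua);o2,d2=ray(b,ub)
    s=np.linalg.lstsq(np.c_[d1,-d2],o2-o1,rcond=None)[0]
    p,q=o1+s[0]*d1,o2+s[1]*d2;return (p+q)/2,np.linalg.norm(p-q)
def mask(c,lo,hi,box):
    h=cv2.cvtColor(c["img"],cv2.COLOR_RGB2HSV);m=cv2.inRange(h,np.array(lo),np.array(hi))
    z=np.zeros_like(m);x0,y0,x1,y1=box;z[y0:y1,x0:x1]=m[y0:y1,x0:x1];return z
def big(m):
    k=max(cv2.findContours(m,cv2.RETR_EXTERNAL,cv2.CHAIN_APPROX_NONE)[0],key=cv2.contourArea)
    return k
def cen(m):
    M=cv2.moments(m,True);return M["m10"]/M["m00"],M["m01"]/M["m00"]
E
python3 - <<'E'
from h import *
T,S=[pickle.load(open(n+".pkl","rb")) for n in("top","side")]
def rect(c,m,z,name):
    k=big(m);w=np.array([onz(c,p[0],z)[:2] for p in k]).astype(np.float32)*1000
    print(name,cv2.minAreaRect(w))
red=mask(T,(0,150,90),(8,255,255),(380,180,450,245));rect(T,red,.014,"red")
r2=mask(T,(0,150,90),(8,255,255),(395,255,450,300));rect(T,r2,.014,"small red")
bl=mask(T,(100,120,80),(125,255,255),(185,180,240,240));rect(T,bl,.014,"fresh")
bs=mask(T,(0,0,0),(180,255,60),(195,190,232,225));rect(T,bs,.042,"freshbar")
y=mask(T,(18,120,120),(35,255,255),(310,130,345,165));print("tab top",cen(y),[tuple(p[0]) for p in big(y)])
ys=mask(S,(18,120,120),(35,255,255),(350,175,385,205));print("tab side",cen(ys))
print("tab3d",two(T,cen(y),S,cen(ys)))
a=cv2.resize(T["img"][108:198,290:365],None,fx=6,fy=6,interpolation=cv2.INTER_CUBIC)
b=cv2.resize(S["img"][165:240,320:415],None,fx=4,fy=4,interpolation=cv2.INTER_CUBIC)
d=cv2.resize(T["img"][180:300,370:450],None,fx=2,fy=2)
o=np.zeros((560,840,3),np.uint8);o[:540,:450]=a;o[:300,455:835]=b;o[305:545,455:615]=d
cv2.imwrite("pics/crop.png",o[:,:800,::-1])
E
```

```text
red ((422.8583984375, -335.4540710449219), (143.62103271484375, 144.9807891845703), 11.142783164978027)
small red ((222.2328643798828, -342.36444091796875), (105.13062286376953, 105.72069549560547), 4.4777703285217285)
fresh ((447.7030029296875, 309.5260314941406), (98.81999969482422, 97.32343292236328), 83.58584594726562)
freshbar ((446.19085693359375, 307.7502136230469), (12.483606338500977, 34.64853286743164), 89.60318756103516)
tab top (325.3829787234043, 146.7659574468085) [(np.int32(325), np.int32(141)), (np.int32(324), np.int32(142)), (np.int32(324), np.int32(143)), (np.int32(323), np.int32(144)), (np.int32(324), np.int32(145)), (np.int32(324), np.int32(146)), (np.int32(325), np.int32(147)), (np.int32(324), np.int32(148)), (np.int32(324), np.int32(149)), (np.int32(324), np.int32(150)), (np.int32(324), np.int32(151)), (np.int32(324), np.int32(152)), (np.int32(324), np.int32(153)), (np.int32(325), np.int32(153)), (np.int32(326), np.int32(154)), (np.int32(326), np.int32(153)), (np.int32(326), np.int32(152)), (np.int32(326), np.int32(151)), (np.int32(327), np.int32(150)), (np.int32(326), np.int32(149)), (np.int32(326), np.int32(148)), (np.int32(326), np.int32(147)), (np.int32(327), np.int32(146)), (np.int32(327), np.int32(145)), (np.int32(328), np.int32(144)), (np.int32(327), np.int32(143)), (np.int32(327), np.int32(142)), (np.int32(327), np.int32(141)), (np.int32(326), np.int32(141))]
tab side (366.95384615384614, 190.6153846153846)
tab3d (array([ 0.60995425, -0.04567573,  0.14009494]), np.float64(0.0002784907828126514))
```

View pics/crop.png

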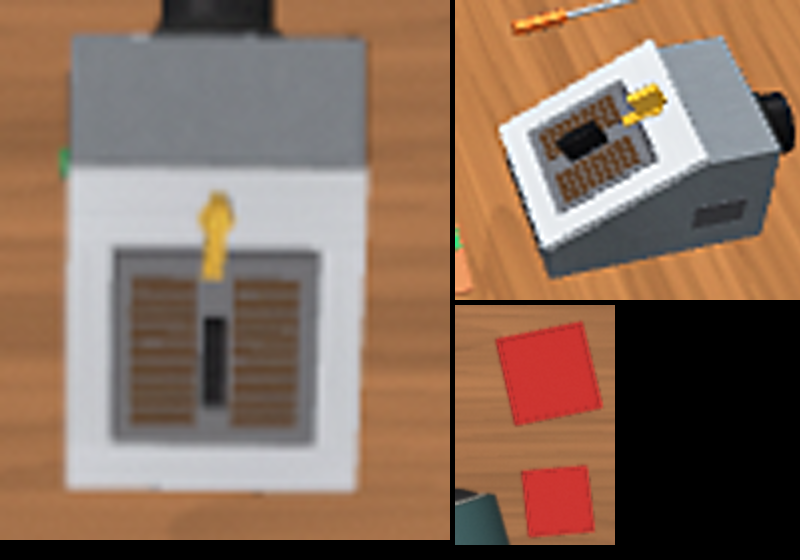

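The crop confirms the choice: the large red tray at top (416,214) is clearly bigger than the small one at (421,278). The tab nose points down the slope onto the filter, tilted slightly left, with its tip near (325,154). Next: the seat pose.

```bash
cat >> h.py <<'E'
from scipy.spatial.transform import Rotation as Ro
def frame(psi):
    s,c=.5,np.sqrt(.75);x=np.array([c*np.cos(psi),c*np.sin(psi),s]);y=np.array([-np.sin(psi),np.cos(psi),0])
    return np.c_[x,y,np.cross(x,y)]
def onplane(c,uv,F,p0):
    o,d=ray(c,uv);n=F[:,2];return F.T@(o+d*((p0-o)@n)/(d@n)-p0)
def go(st,p,R):
    R0=Ro.from_rotvec(st["tcp_rot"]);d=R0.inv().apply(p-st["tool_pos"])/.5
    r=(R0.inv()*Ro.from_matrix(R)).as_rotvec(degrees=True)/30
    print("xyz",d.round(4),"a",r.round(3),"rows",round(max(np.linalg.norm(d)*10,np.linalg.norm(r)*30/8.59),1))
E
python3 - <<'E'
from h import *
T,S=[pickle.load(open(n+".pkl","rb")) for n in("top","side")]
for c,box in((T,(298,130,356,194)),(S,(325,170,392,232))):
    m=mask(c,(0,0,170),(180,40,255),box);k=big(m)
    seat=np.array([.53,-.04,.0835]);psi=0.
    for i in range(12):
        F=frame(psi);p0=seat+F[:,2]*.010
        w=np.array([onplane(c,p[0],F,p0)[:2] for p in k])*1000
        # edges at v=+-75 (robust: fit left/right edge lines)
        (cx,cy),(a,b),ang=cv2.minAreaRect(w.astype(np.float32));
        ang=(ang+45)%90-45
        seat=seat+F@np.array([cx-8,cy,0])/1000;seat[2]=.0835;psi+=np.radians(ang)*.7
    print("seat",seat,"psi",np.degrees(psi),a,b)
    hole=cv2.morphologyEx(m,cv2.MORPH_OPEN,np.ones((2,2)));hh=cv2.convexHull(k)
    f=np.zeros_like(m);cv2.fillConvexPoly(f,hh,255);ins=cv2.bitwise_and(f,255-m);q=cv2.erode(ins,np.ones((3,3)));q=big(ins)
    v=np.array([onplane(c,p[0],F,p0)[:2] for p in q])*1000;print("hole",cv2.minAreaRect(v.astype(np.float32)))
    y=mask(c,(18,120,120),(35,255,255),(310,130,345,165) if c is T else (350,175,385,205))
    v=np.array([onplane(c,p[0],F,seat+F[:,2]*.015)[:2] for p in big(y)])*1000
    print("tab lowest pts",v[np.argsort(v[:,0])[:4]].round(1).tolist())
    u=proj(c,seat+F@np.array([.069,0,.041]));print("fin proj",u,"barmid",proj(c,seat+F@np.array([0,0,.036])))
E
```

```text
seat [ 0.56863658 -0.04632785  0.0835    ] psi -1.01573486328125 149.19894409179688 170.26783752441406
hole ((13.315208435058594, 0.4260063171386719), (106.06350708007812, 133.63046264648438), 89.7354965209961)
tab lowest pts [[37.9, -1.2], [41.0, 4.9], [41.0, 1.9], [41.0, -1.1]]
fin proj (np.float64(325.93577125006226), np.float64(146.35938947694945)) barmid (np.float64(325.5044817165821), np.float64(168.08311161097276))
seat [ 0.56925341 -0.04237487  0.0835    ] psi -1.3868888854980472 151.05552673339844 172.82208251953125
hole ((13.235504150390625, 0.18396377563476562), (105.30026245117188, 133.61074829101562), 89.89459228515625)
tab lowest pts [[37.9, 1.9], [39.4, 6.0], [41.3, -0.4], [44.3, 7.8]]
fin proj (np.float64(366.75004221080275), np.float64(187.74518560432463)) barmid (np.float64(350.9302509293927), np.float64(197.70708574680287))
```

```bash
cat >> h.py <<'E'
PSI=np.radians(-1.1);F=frame(PSI);SEAT=np.array([.569,-.0445,.0835])
def tool(F,yaw=0):  # z into surface, tool y along -seat y turned by yaw about seat z
    R=np.c_[-F[:,0],-F[:,1],-F[:,2]];y=-F[:,1];z=-F[:,2];x=np.cross(y,z)
    return Ro.from_rotvec(F[:,2]*yaw).as_matrix()@np.c_[x,y,z]
E
python3 - <<'E'
from h import *
from workcell import bot
s=bot.read_state();print(Ro.from_rotvec(s["tcp_rot"]).as_matrix().round(2))
go(s,SEAT+F@np.array([.069,0,.12]),tool(F))
E
```

```text
[[ 0.96  0.29 -0.  ]
 [ 0.29 -0.96  0.  ]
 [ 0.   -0.   -1.  ]]
xyz [ 1.063  -0.9339  0.0183] a [-0.16   0.992  0.583] rows 14.2
```

step_arm(series=[{"x":0.1,"y":-0.08,"z":0,"grip":-0.2},{"x":0.2,"y":-0.17,"z":0,"grip":-0.2},{"x":0.3,"y":-0.25,"z":0,"grip":-0.2},{"x":0.4,"y":-0.34,"z":0,"grip":-0.2},{"x":0.5,"y":-0.42,"z":0,"grip":-0.2},{"x":0.6,"y":-0.5,"z":0,"grip":-0.2},{"x":0.6,"y":-0.5,"z":0,"grip":-0.2},{"x":0.6,"y":-0.5,"z":0,"grip":-0.2}])

```text
validation failed for argument at $.se...
```

Run:
```python
from h import *
from workcell import bot
s=bot.read_state();print(s["q"].round(2),s["tool_pos"],s["width"],s["time"])
go(s,SEAT+F@np.array([.069,0,.10]),tool(F))
```

```text
[-1.31  0.26  1.61 -0.    1.27 -0.04] [ 0.19530344 -0.64540226  0.23002409] 0.9992251256351924 0.1
xyz [ 1.082  -0.9277  0.0529] a [-0.16   0.992  0.583] rows 14.3
```

step_arm(series=[{"x":0.1,"y":-0.08,"z":0,"ax":0,"ay":0,"az":0,"grip":-0.2},{"x":0.6,"y":-0.5,"z":0,"ax":0,"ay":0,"az":0,"grip":-0.2},{"x":0.6,"y":-0.5,"z":0,"ax":0,"ay":0,"az":0,"grip":-0.2},{"x":0.6,"y":-0.5,"z":0,"ax":0,"ay":0,"az":0,"grip":-0.2},{"x":0.6,"y":-0.5,"z":0,"ax":0,"ay":0,"az":0,"grip":-0.2},{"x":0.6,"y":-0.5,"z":0,"ax":0,"ay":0,"az":0,"grip":-0.2},{"x":0.6,"y":-0.5,"z":0,"ax":0,"ay":0,"az":0,"grip":-0.2},{"x":0.6,"y":-0.5,"z":0,"ax":0,"ay":0,"az":0,"grip":-0.2},{"x":0.6,"y":-0.5,"z":0,"ax":0,"ay":0,"az":0,"grip":-0.2}])

```text
time: 1.0
tool_pos: [0.412, -0.3157, 0.2309]
tcp_rot: [-3.104, -0.468, -0.001]
wrist_force: [0.5, -0.7, 0.5]
width: 0.602
grip_force: 0.0
```

Run:
```python
from h import *
from workcell import bot
s=bot.read_state();print(s["q"].round(2),s["tool_pos"],s["width"],s["time"])
go(s,SEAT+F@np.array([.069,0,.10]),tool(F))
```

```text
[-0.7  -0.03  1.93  0.    1.24  0.57] [ 0.41203389 -0.31570897  0.23085443] 0.6020108691850296 1.0
xyz [ 0.4783 -0.4196  0.0538] a [-0.163  0.99   0.593] rows 6.4
```

step_arm(series=[{"x":0.478,"y":-0.42,"z":0.05,"ax":-0.163,"ay":0.99,"az":0.593,"grip":-0.2},{"x":0.478,"y":-0.42,"z":0.05,"ax":-0.163,"ay":0.99,"az":0.593,"grip":-0.2},{"x":0.478,"y":-0.42,"z":0.05,"ax":-0.163,"ay":0.99,"az":0.593,"grip":-0.2},{"x":0.478,"y":-0.42,"z":0.05,"ax":-0.163,"ay":0.99,"az":0.593,"grip":-0.2},{"x":0.478,"y":-0.42,"z":0.05,"ax":-0.163,"ay":0.99,"az":0.593,"grip":-0.2},{"x":0.478,"y":-0.42,"z":0.05,"ax":-0.163,"ay":0.99,"az":0.593,"grip":-0.2},{"x":0.478,"y":-0.42,"z":0.05,"ax":-0.163,"ay":0.99,"az":0.593,"grip":-0.2},{"x":0.478,"y":-0.42,"z":0.05,"ax":-0.163,"ay":0.99,"az":0.593,"grip":-0.2},{"x":0.478,"y":-0.42,"z":0.05,"ax":-0.163,"ay":0.99,"az":0.593,"grip":-0.2},{"x":0.478,"y":-0.42,"z":0.05,"ax":-0.163,"ay":0.99,"az":0.593,"grip":-0.2}])

```text
time: 2.0
tool_pos: [0.5776, -0.051, 0.206]
tcp_rot: [3.026, -0.038, 0.809]
wrist_force: [0.2, -0.6, 0.1]
width: 0.595
grip_force: 0.0
```

Run:
```python
from h import *
from workcell import bot,imaging
s=bot.read_state();print(s["q"].round(2),s["tool_pos"],s["width"],s["time"])
go(s,SEAT+F@np.array([.069,0,.0175]),tool(F))
c=imaging.read_camera("side");a=c["img"][130:250,300:430]
cv2.imwrite("pics/s1.png",cv2.resize(a,None,fx=5,fy=5,interpolation=cv2.INTER_CUBIC)[:,:,::-1])
```

```text
[-0.17 -0.2   2.22  0.13  0.61  1.34] [ 0.57763685 -0.05101621  0.20598701] 0.5945688986619933 2.0
xyz [ 0.0005 -0.0136  0.1683] a [ 0.011  0.002 -0.009] rows 1.7
```

View pics/s1.png

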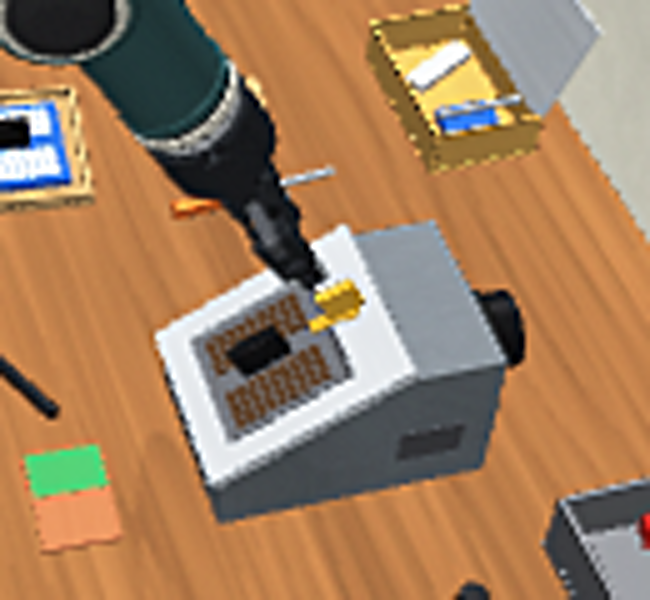

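The gripper hovers just above the yellow fin at crop (340,300) with its opening across it. Next: go down and close.

step_arm(series=[{"x":0,"y":-0.014,"z":0.08,"ax":0,"ay":0,"az":0,"grip":-0.2},{"x":0,"y":-0.014,"z":0.13,"ax":0,"ay":0,"az":0,"grip":-0.2},{"x":0,"y":-0.014,"z":0.168,"ax":0,"ay":0,"az":0,"grip":-0.2},{"x":0,"y":-0.014,"z":0.168,"ax":0,"ay":0,"az":0,"grip":0.2},{"x":0,"y":-0.014,"z":0.168,"ax":0,"ay":0,"az":0,"grip":0.6},{"x":0,"y":-0.014,"z":0.168,"ax":0,"ay":0,"az":0,"grip":1},{"x":0,"y":-0.014,"z":0.168,"ax":0,"ay":0,"az":0,"grip":1},{"x":0,"y":-0.014,"z":0.168,"ax":0,"ay":0,"az":0,"grip":1}], force=30)

```text
time: 2.85
tool_pos: [0.6207, -0.045, 0.135]
tcp_rot: [3.024, -0.037, 0.813]
wrist_force: [-0.5, -5.8, -0.4]
width: 0.099
grip_force: 33.8
```

Run:
```python
from h import *
from workcell import bot
s=bot.read_state();print(s["q"].round(2),s["tool_pos"],s["width"]*85,s["grip_force"],s["wrist_force"],s["torque"],s["time"])
print((F.T@(s["tool_pos"]-SEAT)*1000).round(1))
```

```text
[-0.14 -0.03  2.21  0.13  0.44  1.34] [ 0.62068571 -0.04495608  0.13498895] 8.395951749554685 33.833885192871094 [-0.46099515 -5.78685436 -0.35649961] [-0.67239841  0.35087209 -0.4355666 ] 2.85
[70.5  0.5 18.7]
```

step_arm(series=[{"x":0,"y":0.002,"z":0,"ax":0,"ay":0,"az":-0.2,"grip":1},{"x":0,"y":0.002,"z":0,"ax":0,"ay":0,"az":-0.4,"grip":1},{"x":0,"y":0.002,"z":0,"ax":0,"ay":0,"az":-0.6,"grip":1},{"x":0,"y":0.002,"z":0,"ax":0,"ay":0,"az":-0.8,"grip":1},{"x":0,"y":0.002,"z":0,"ax":0,"ay":0,"az":-1,"grip":1}])

```text
time: 3.35
tool_pos: [0.6204, -0.0438, 0.1348]
tcp_rot: [2.813, 0.724, 0.75]
wrist_force: [-1.4, 4.8, 1.4]
width: 0.099
grip_force: 34.1
```

step_arm(series=[{"x":0,"y":0,"z":0,"ax":0,"ay":0,"az":-0.2,"grip":1},{"x":0,"y":0,"z":0,"ax":0,"ay":0,"az":-0.4,"grip":1},{"x":0,"y":0,"z":0,"ax":0,"ay":0,"az":-0.6,"grip":1},{"x":0,"y":0,"z":0,"ax":0,"ay":0,"az":-0.8,"grip":1},{"x":0,"y":0,"z":0,"ax":0,"ay":0,"az":-1,"grip":1}])

```text
time: 3.85
tool_pos: [0.6195, -0.0428, 0.1343]
tcp_rot: [2.442, 1.378, 0.644]
wrist_force: [-5.2, 8.9, 3.2]
width: 0.097
grip_force: 34.6
```

step_arm(series=[{"x":0,"y":0,"z":0,"ax":0,"ay":0,"az":-0.2,"grip":1},{"x":0,"y":0,"z":0,"ax":0,"ay":0,"az":-0.4,"grip":1},{"x":0,"y":0,"z":0,"ax":0,"ay":0,"az":-0.65,"grip":1},{"x":0,"y":0,"z":0,"ax":0,"ay":0,"az":-0.65,"grip":1},{"x":0,"y":0,"z":0,"ax":0,"ay":0,"az":-0.65,"grip":1}])

```text
time: 4.35
tool_pos: [0.6188, -0.0424, 0.1338]
tcp_rot: [2.135, 1.734, 0.559]
wrist_force: [-5.7, 10.2, 3.8]
width: 0.1
grip_force: 35.0
```

Run:
```python
from h import *
from workcell import bot
s=bot.read_state();print(s["q"].round(2),s["tool_pos"],s["width"]*85,s["grip_force"],s["wrist_force"],s["torque"],s["time"])
print((F.T@(s["tool_pos"]-SEAT)*1000).round(1),(Ro.from_matrix(tool(F)).inv()*Ro.from_rotvec(s["tcp_rot"])).as_rotvec())
```

```text
[-0.14 -0.03  2.22  0.14  0.44 -0.05] [ 0.61878789 -0.04243464  0.13379731] 8.51421754828476 34.96434688568115 [-5.74299432 10.16337928  3.82104875] [1.4193558  0.7825611  0.83550436] 4.35
[68.2  3.  18.7] [ 9.55248144e-04 -3.19801332e-03 -1.38393057e+00]
```

step_arm(series=[{"x":0,"y":0,"z":0,"ax":0,"ay":0,"az":0,"grip":0.4},{"x":0,"y":0,"z":0,"ax":0,"ay":0,"az":0,"grip":0.3},{"x":0,"y":0,"z":0,"ax":0,"ay":0,"az":0,"grip":0.3},{"x":0,"y":0,"z":-0.06,"ax":0,"ay":0,"az":0,"grip":0.3},{"x":0,"y":0,"z":-0.13,"ax":0,"ay":0,"az":0,"grip":0.3},{"x":0,"y":0,"z":-0.13,"ax":0,"ay":0,"az":0.3,"grip":0.3},{"x":0,"y":0,"z":-0.13,"ax":0,"ay":0,"az":0.6,"grip":0.3},{"x":0,"y":0,"z":-0.13,"ax":0,"ay":0,"az":0.8,"grip":0.3},{"x":0,"y":0,"z":-0.13,"ax":0,"ay":0,"az":1,"grip":0.3},{"x":0,"y":0,"z":-0.13,"ax":0,"ay":0,"az":1,"grip":0.3}])

```text
time: 5.35
tool_pos: [0.5879, -0.0443, 0.1902]
tcp_rot: [2.589, 1.155, 0.685]
wrist_force: [0.1, -0.8, -0.4]
width: 0.351
grip_force: 0.0
```

Run:
```python
from h import *
from workcell import bot,imaging
s=bot.read_state();print(s["q"].round(2),s["tool_pos"],s["width"]*85,s["wrist_force"],s["time"])
c=imaging.read_camera("side");a=c["img"][150:240,310:410]
cv2.imwrite("pics/s2.png",cv2.resize(a,None,fx=5,fy=5,interpolation=cv2.INTER_CUBIC)[:,:,::-1])
print((F.T@(s["tool_pos"]-SEAT)*1000).round(1))
go(s,SEAT+F@np.array([0.,0,.07]),tool(F))
```

```text
[-0.15 -0.17  2.22  0.12  0.57  0.5 ] [ 0.58793656 -0.04430457  0.19017988] 29.876967393477436 [ 0.05653353 -0.8010697  -0.35558651] 5.35
[69.7  0.6 82.9]
xyz [-0.0918 -0.105   0.0258] a [0.009 0.004 1.642] rows 5.7
```

View pics/s2.png

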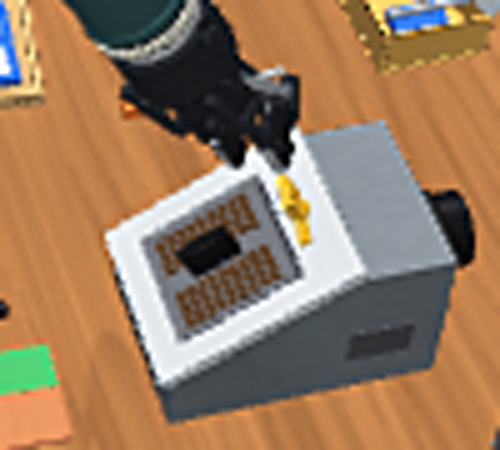

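The tab now points sideways to the right, crop (295,210), and the filter is still seated. Next: the bar.

step_arm(series=[{"x":-0.05,"y":-0.06,"z":0,"ax":0,"ay":0,"az":0.25,"grip":-0.1},{"x":-0.09,"y":-0.105,"z":0.02,"ax":0,"ay":0,"az":0.5,"grip":-0.1},{"x":-0.092,"y":-0.105,"z":0.026,"ax":0,"ay":0,"az":0.75,"grip":-0.1},{"x":-0.092,"y":-0.105,"z":0.026,"ax":0,"ay":0,"az":1,"grip":-0.1}])

```text
time: 5.8
tool_pos: [0.532, -0.0436, 0.1417]
tcp_rot: [2.912, 0.46, 0.771]
wrist_force: [0.3, -1.1, 0.9]
width: 0.552
grip_force: 0.0
```

step_arm(series=[{"x":0,"y":0,"z":0,"ax":0,"ay":0,"az":0.3,"grip":-0.1},{"x":0,"y":0,"z":0,"ax":0,"ay":0,"az":0.64,"grip":-0.1},{"x":0,"y":0,"z":0,"ax":0,"ay":0,"az":0.64,"grip":-0.1},{"x":0,"y":0,"z":0,"ax":0,"ay":0,"az":0.64,"grip":-0.1}])

```text
time: 6.2
tool_pos: [0.5339, -0.0438, 0.1438]
tcp_rot: [3.024, -0.025, 0.81]
wrist_force: [-0.1, 0.7, -1.0]
width: 0.548
grip_force: 0.0
```

Run:
```python
from h import *
from workcell import bot,imaging
s=bot.read_state();print(s["q"].round(2),s["tool_pos"],s["width"]*85,s["wrist_force"],s["time"])
print((F.T@(s["tool_pos"]-SEAT)*1000).round(1))
go(s,SEAT+F@np.array([0.,0,.011]),tool(F))
```

```text
[-0.18 -0.23  2.37  0.16  0.49  1.29] [ 0.53393794 -0.04377805  0.14382865] 46.54516727686218 [-0.13119225  0.68462933 -1.01561177] 6.2
[-0.2  0.  69.8]
xyz [ 0.0004 -0.0005  0.1176] a [0.009 0.    0.007] rows 1.2
```

step_arm(series=[{"x":0,"y":0,"z":0.06,"ax":0,"ay":0,"az":0,"grip":-0.1},{"x":0,"y":0,"z":0.1,"ax":0,"ay":0,"az":0,"grip":-0.1},{"x":0,"y":0,"z":0.118,"ax":0,"ay":0,"az":0,"grip":-0.1},{"x":0,"y":0,"z":0.118,"ax":0,"ay":0,"az":0,"grip":0.3},{"x":0,"y":0,"z":0.118,"ax":0,"ay":0,"az":0,"grip":0.6},{"x":0,"y":0,"z":0.118,"ax":0,"ay":0,"az":0,"grip":1},{"x":0,"y":0,"z":0.118,"ax":0,"ay":0,"az":0,"grip":1},{"x":0,"y":0,"z":0.118,"ax":0,"ay":0,"az":0,"grip":1}], force=50)

```text
time: 7.0
tool_pos: [0.5636, -0.0446, 0.0935]
tcp_rot: [3.024, -0.028, 0.812]
wrist_force: [-1.3, -0.7, 1.0]
width: 0.13
grip_force: 49.4
```

Run:
```python
from h import *
from workcell import bot,imaging
s=bot.read_state();print(s["q"].round(2),s["tool_pos"],s["width"]*85,s["grip_force"],s["wrist_force"],s["time"])
print((F.T@(s["tool_pos"]-SEAT)*1000).round(1))
```

```text
[-0.16 -0.08  2.35  0.2   0.35  1.26] [ 0.56360106 -0.04456451  0.09349038] 11.015820096288625 49.39337611198425 [-1.25914796 -0.74284908  1.01069112] 7.0
[ 0.3 -0.2 11.4]
```

step_arm(series=[{"x":0,"y":0,"z":-0.03,"ax":0,"ay":0,"az":0,"grip":1},{"x":0,"y":0,"z":-0.08,"ax":0,"ay":0,"az":0,"grip":1},{"x":0,"y":0,"z":-0.14,"ax":0,"ay":0,"az":0,"grip":1},{"x":0,"y":0,"z":-0.18,"ax":0,"ay":0,"az":0,"grip":1},{"x":0,"y":0,"z":-0.2,"ax":0,"ay":0,"az":0,"grip":1},{"x":0,"y":0,"z":-0.2,"ax":0,"ay":0,"az":0,"grip":1}])

```text
time: 7.6
tool_pos: [0.5139, -0.0432, 0.1811]
tcp_rot: [3.023, -0.028, 0.815]
wrist_force: [0.2, -0.4, -0.3]
width: 0.13
grip_force: 49.5
```

```bash
cat >> h.py <<'E'
def down(yaw): # tool down, y at -90+yaw deg
    a=np.radians(yaw-90);y=np.array([np.cos(a),np.sin(a),0]);z=np.array([0,0,-1.]);return np.c_[np.cross(y,z),y,z]
E
python3 - <<'E'
from h import *
from workcell import bot,imaging
s=bot.read_state();print(s["q"].round(2),s["tool_pos"],s["width"]*85,s["grip_force"],s["wrist_force"],s["time"])
go(s,np.array([.423,-.335,.12]),down(11))
E
```

```text
[-0.18 -0.33  2.36  0.14  0.59  1.31] [ 0.51390592 -0.04321743  0.18107555] 11.074667270398459 49.46339964866638 [ 0.18197346 -0.40551897 -0.31090249] 7.6
xyz [-0.21    0.5864  0.0229] a [ 0.117 -1.001 -0.393] rows 6.2
```

step_arm(series=[{"x":-0.01,"y":0.04,"z":0,"ax":0.01,"ay":-0.1,"az":-0.04,"grip":1},{"x":-0.04,"y":0.11,"z":0.0,"ax":0.02,"ay":-0.2,"az":-0.08,"grip":1},{"x":-0.07,"y":0.19,"z":0.0,"ax":0.04,"ay":-0.36,"az":-0.14,"grip":1},{"x":-0.1,"y":0.27,"z":0.01,"ax":0.05,"ay":-0.5,"az":-0.19,"grip":1},{"x":-0.13,"y":0.36,"z":0.015,"ax":0.07,"ay":-0.65,"az":-0.25,"grip":1},{"x":-0.16,"y":0.45,"z":0.02,"ax":0.09,"ay":-0.8,"az":-0.31,"grip":1},{"x":-0.19,"y":0.53,"z":0.023,"ax":0.11,"ay":-0.92,"az":-0.36,"grip":1},{"x":-0.21,"y":0.586,"z":0.023,"ax":0.117,"ay":-1,"az":-0.393,"grip":1},{"x":-0.21,"y":0.586,"z":0.023,"ax":0.117,"ay":-1,"az":-0.393,"grip":1},{"x":-0.21,"y":0.586,"z":0.023,"ax":0.117,"ay":-1,"az":-0.393,"grip":1}])

```text
time: 8.6
tool_pos: [0.4219, -0.3343, 0.1162]
tcp_rot: [-3.123, -0.299, 0.007]
wrist_force: [-0.4, 0.2, -1.1]
width: 0.13
grip_force: 49.4
```

Run:
```python
from h import *
from workcell import bot,imaging
s=bot.read_state();print(s["q"].round(2),s["tool_pos"],s["width"]*85,s["grip_force"],s["wrist_force"],s["time"])
go(s,np.array([.423,-.335,.019]),down(11))
c=imaging.read_camera("side");a=c["img"][210:350,270:420]
cv2.imwrite("pics/s3.png",cv2.resize(a,None,fx=4,fy=4,interpolation=cv2.INTER_CUBIC)[:,:,::-1])
```

```text
[-0.72  0.11  2.01 -0.    1.03  0.66] [ 0.42185777 -0.33434101  0.1161852 ] 11.043939148212328 49.421671628952026 [-0.43817755  0.21389278 -1.05522182] 8.6
xyz [0.0028 0.0026 0.1944] a [-0.008  0.008 -0.003] rows 1.9
```

View pics/s3.png

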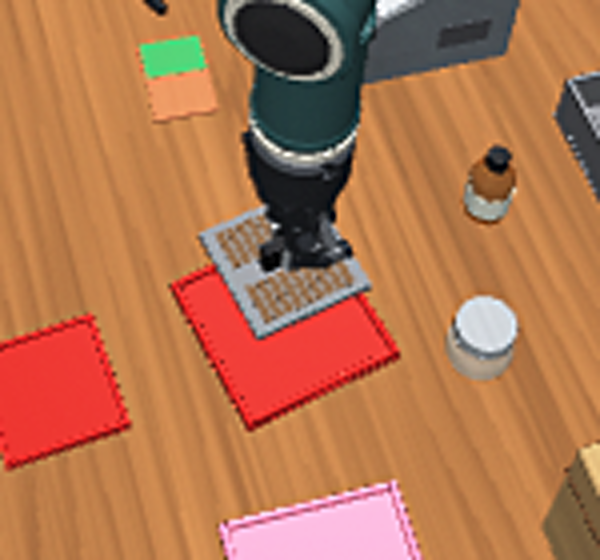

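The used filter hangs level above the large red tray, parallel to its sides (crop ~(285,275)). Next: lower it, release, rise.

step_arm(series=[{"x":0.003,"y":0.003,"z":0.06,"ax":0,"ay":0,"az":0,"grip":1},{"x":0.003,"y":0.003,"z":0.12,"ax":0,"ay":0,"az":0,"grip":1},{"x":0.003,"y":0.003,"z":0.17,"ax":0,"ay":0,"az":0,"grip":1},{"x":0.003,"y":0.003,"z":0.19,"ax":0,"ay":0,"az":0,"grip":1},{"x":0.003,"y":0.003,"z":0.197,"ax":0,"ay":0,"az":0,"grip":1},{"x":0.003,"y":0.003,"z":0.199,"ax":0,"ay":0,"az":0,"grip":1},{"x":0.003,"y":0.003,"z":0.199,"ax":0,"ay":0,"az":0,"grip":1},{"x":0.003,"y":0.003,"z":0.199,"ax":0,"ay":0,"az":0,"grip":1}])

```text
time: 9.45
tool_pos: [0.4248, -0.3364, 0.0201]
tcp_rot: [3.126, 0.301, -0.002]
wrist_force: [-0.0, -0.7, -1.3]
width: 0.132
grip_force: 49.5
```

Run:
```python
from h import *
from workcell import bot,imaging
s=bot.read_state();print(s["tool_pos"],s["width"]*85,s["grip_force"],s["wrist_force"],s["time"])
```

```text
[ 0.42477208 -0.33641987  0.02012434] 11.199254680667568 49.51255738735199 [-0.00341793 -0.73719741 -1.25333533] 9.45
```

step_arm(series=[{"x":0,"y":0,"z":0.003,"ax":0,"ay":0,"az":0,"grip":1},{"x":0,"y":0,"z":0.006,"ax":0,"ay":0,"az":0,"grip":1},{"x":0,"y":0,"z":0.006,"ax":0,"ay":0,"az":0,"grip":1}])

```text
time: 9.75
tool_pos: [0.4243, -0.3362, 0.0166]
tcp_rot: [-3.127, -0.301, 0.003]
wrist_force: [-1.0, 0.9, 4.1]
width: 0.129
grip_force: 50.1
```

Run:
```python
from h import *
from workcell import bot,imaging
s=bot.read_state();print(s["tool_pos"],s["width"]*85,s["grip_force"],s["wrist_force"],s["time"])
```

```text
[ 0.42432556 -0.33620931  0.01660484] 10.99184767858781 50.12351453304291 [-1.01548385  0.86335003  4.13943913] 9.75
```

step_arm(series=[{"x":0,"y":0,"z":0,"ax":0,"ay":0,"az":0,"grip":0.5},{"x":0,"y":0,"z":0,"ax":0,"ay":0,"az":0,"grip":0.2},{"x":0,"y":0,"z":0,"ax":0,"ay":0,"az":0,"grip":-0.1},{"x":0,"y":0,"z":-0.03,"ax":0,"ay":0,"az":0,"grip":-0.1},{"x":0,"y":0,"z":-0.1,"ax":0,"ay":0,"az":0,"grip":-0.1},{"x":0,"y":0,"z":-0.2,"ax":0,"ay":0,"az":0,"grip":-0.1},{"x":0,"y":0,"z":-0.3,"ax":0,"ay":0,"az":0,"grip":-0.1},{"x":0,"y":0,"z":-0.36,"ax":0,"ay":0,"az":0,"grip":-0.1},{"x":0,"y":0,"z":-0.36,"ax":0,"ay":0,"az":0,"grip":-0.1}])

```text
time: 10.65
tool_pos: [0.4275, -0.3386, 0.2035]
tcp_rot: [3.119, 0.301, 0.009]
wrist_force: [0.6, 1.1, 0.8]
width: 0.552
grip_force: 0.0
```

Run:
```python
from h import *
from workcell import bot,imaging
s=bot.read_state();print(s["q"].round(2),s["tool_pos"],s["width"]*85,s["time"])
go(s,np.array([.447,.3085,.17]),down(-6.4))
c=imaging.read_camera("side");cv2.imwrite("pics/s4.png",cv2.resize(c["img"][160:350,270:440],None,fx=3,fy=3)[:,:,::-1])
bl=mask(c,(100,120,80),(125,255,255),(275,140,325,180));k=big(bl)
w=np.array([onz(c,p[0],.014)[:2] for p in k]).astype(np.float32)*1000;print(cv2.minAreaRect(w))
bs=mask(c,(0,0,0),(180,255,60),(285,145,318,172));T=pickle.load(open("top.pkl","rb"))
bt=mask(T,(0,0,0),(180,255,60),(195,190,232,225));print(two(c,cen(bs),T,cen(bt)))
```

```text
[-0.71  0.03  1.92 -0.    1.18  0.66] [ 0.42750529 -0.33860149  0.20353053] 46.959871826452726 10.65
xyz [ 0.2851 -1.2635  0.0576] a [ 0.015 -0.012  0.58 ] rows 13.0
((481.6275329589844, 308.43658447265625), (91.77894592285156, 26.604795455932617), 83.6509017944336)
(array([0.43468377, 0.308176  , 0.04270153]), np.float64(0.02256688283339753))
```

View pics/s4.png

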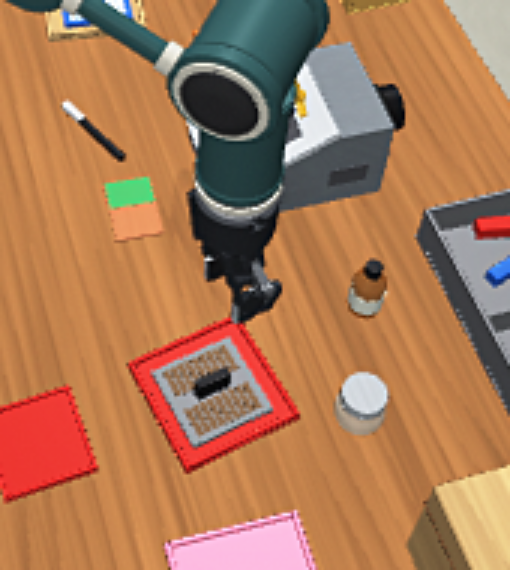

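The used filter lies flat and centred in the large red tray, crop (212,390). Next: over to the fresh filter.

step_arm(series=[{"x":0.02,"y":-0.1,"z":0,"ax":0,"ay":0,"az":0.05,"grip":-0.1},{"x":0.2,"y":-0.9,"z":0,"ax":0,"ay":0,"az":0.4,"grip":-0.1},{"x":0.2,"y":-0.9,"z":0,"ax":0,"ay":0,"az":0.4,"grip":-0.1},{"x":0.2,"y":-0.9,"z":0,"ax":0,"ay":0,"az":0.4,"grip":-0.1},{"x":0.2,"y":-0.9,"z":0,"ax":0,"ay":0,"az":0.4,"grip":-0.1},{"x":0.2,"y":-0.9,"z":0,"ax":0,"ay":0,"az":0.4,"grip":-0.1},{"x":0.2,"y":-0.9,"z":0,"ax":0,"ay":0,"az":0.4,"grip":-0.1},{"x":0.2,"y":-0.9,"z":0,"ax":0,"ay":0,"az":0.4,"grip":-0.1},{"x":0.2,"y":-0.9,"z":0,"ax":0,"ay":0,"az":0.4,"grip":-0.1},{"x":0.2,"y":-0.9,"z":0,"ax":0,"ay":0,"az":0.4,"grip":-0.1}])

```text
time: 11.7
tool_pos: [0.4348, 0.1289, 0.1947]
tcp_rot: [-3.14, 0.02, 0.009]
wrist_force: [-0.0, -1.0, 0.2]
width: 0.551
grip_force: 0.0
```

Run:
```python
from h import *
from workcell import bot,imaging
S,T=[pickle.load(open(n+".pkl","rb")) for n in("side","top")]
bs=mask(S,(0,0,0),(180,255,60),(285,145,318,172));bt=mask(T,(0,0,0),(180,255,60),(195,190,232,225))
print(cen(bs),cen(bt),two(S,cen(bs),T,cen(bt)))
for c,b in((S,(280,140,325,178)),(T,(185,180,240,240))):
    w=np.array([onz(c,p[0],.014)[:2] for p in big(mask(c,(100,120,80),(125,255,255),b))]).astype(np.float32)*1000;print(cv2.minAreaRect(w))
s=bot.read_state();print(s["q"].round(2),s["tool_pos"],s["width"]*85,s["time"])
go(s,np.array([.447,.309,.1]),down(-6.4))
```

```text
(301.1276595744681, 156.19148936170214) (212.0408163265306, 206.51020408163265) (array([0.44731372, 0.30940548, 0.03328141]), np.float64(2.7311925904398247e-05))
((445.9606018066406, 309.451171875), (100.50094604492188, 97.73860168457031), 83.63861083984375)
((447.7030029296875, 309.5260314941406), (98.81999969482422, 97.32343292236328), 83.58584594726562)
[ 0.23 -0.13  2.1   0.    1.19  1.81] [0.43484689 0.12889445 0.19470252] 46.86803388456831 11.7
xyz [ 0.0207 -0.3601  0.19  ] a [-0.003  0.011  0.189] rows 4.1
```

Consistent: fresh filter at (0.447, 0.3095), yaw -6.4°.

step_arm(series=[{"x":0.005,"y":-0.1,"z":0.02,"ax":0,"ay":0,"az":0.05,"grip":-0.1},{"x":0.01,"y":-0.2,"z":0.05,"ax":0,"ay":0,"az":0.1,"grip":-0.1},{"x":0.021,"y":-0.29,"z":0.1,"ax":0,"ay":0.01,"az":0.19,"grip":-0.1},{"x":0.021,"y":-0.36,"z":0.15,"ax":0,"ay":0.01,"az":0.19,"grip":-0.1},{"x":0.021,"y":-0.36,"z":0.19,"ax":0,"ay":0.01,"az":0.19,"grip":-0.1},{"x":0.021,"y":-0.36,"z":0.19,"ax":0,"ay":0.01,"az":0.19,"grip":-0.1},{"x":0.021,"y":-0.36,"z":0.19,"ax":0,"ay":0.01,"az":0.19,"grip":-0.1}])

```text
time: 12.4
tool_pos: [0.4485, 0.3039, 0.0998]
tcp_rot: [3.135, -0.183, -0.001]
wrist_force: [0.1, -0.4, 0.6]
width: 0.547
grip_force: 0.0
```

Run:
```python
from h import *
from workcell import bot,imaging
s=bot.read_state();print(s["q"].round(2),s["tool_pos"],s["width"]*85,s["time"])
go(s,np.array([.447,.3095,.0174]),down(-6.4))
```

```text
[ 0.55  0.14  2.02 -0.    0.99  2.24] [0.44845116 0.30390038 0.09980264] 46.531760288433176 12.4
xyz [-0.004  -0.0111  0.1648] a [ 0.003  0.002 -0.009] rows 1.7
```

step_arm(series=[{"x":-0.002,"y":-0.008,"z":0.06,"ax":0,"ay":0,"az":0,"grip":-0.1},{"x":-0.002,"y":-0.008,"z":0.12,"ax":0,"ay":0,"az":0,"grip":-0.1},{"x":-0.002,"y":-0.008,"z":0.155,"ax":0,"ay":0,"az":0,"grip":-0.1},{"x":-0.002,"y":-0.008,"z":0.155,"ax":0,"ay":0,"az":0,"grip":-0.1},{"x":-0.002,"y":-0.008,"z":0.155,"ax":0,"ay":0,"az":0,"grip":-0.1}])

```text
time: 12.9
tool_pos: [0.4504, 0.3087, 0.0249]
tcp_rot: [-3.135, 0.185, -0.005]
wrist_force: [0.8, 0.1, 0.4]
width: 0.549
grip_force: 0.0
```

Run:
```python
from h import *
from workcell import bot,imaging
s=bot.read_state();print(s["q"].round(2),s["tool_pos"],s["wrist_force"],s["time"])
go(s,np.array([.447,.3095,.0174]),down(-6.4))
```

```text
[ 0.56  0.24  2.06 -0.    0.84  2.25] [0.45038076 0.30866541 0.02493575] [0.7685442  0.07386772 0.3787766 ] 12.9
xyz [-0.007  -0.0008  0.0151] a [-0.003 -0.006 -0.012] rows 0.2
```

step_arm(series=[{"x":-0.006,"y":-0.001,"z":0.007,"ax":0,"ay":0,"az":0,"grip":-0.1},{"x":-0.006,"y":-0.001,"z":0.013,"ax":0,"ay":0,"az":0,"grip":-0.1},{"x":-0.006,"y":-0.001,"z":0.013,"ax":0,"ay":0,"az":0,"grip":0.2},{"x":-0.006,"y":-0.001,"z":0.013,"ax":0,"ay":0,"az":0,"grip":0.6},{"x":-0.006,"y":-0.001,"z":0.013,"ax":0,"ay":0,"az":0,"grip":1},{"x":-0.006,"y":-0.001,"z":0.013,"ax":0,"ay":0,"az":0,"grip":1},{"x":-0.006,"y":-0.001,"z":0.013,"ax":0,"ay":0,"az":0,"grip":1}], force=50)

```text
time: 13.6
tool_pos: [0.447, 0.3102, 0.0177]
tcp_rot: [-3.135, 0.183, -0.005]
wrist_force: [-0.6, 0.6, 3.5]
width: 0.129
grip_force: 50.5
```

Run:
```python
from h import *
from workcell import bot,imaging
s=bot.read_state();print(s["q"].round(2),s["tool_pos"],s["width"]*85,s["grip_force"],s["wrist_force"],s["time"])
go(s,np.array([.447,.3095,.0174]),down(-6.4))
```

```text
[ 0.56  0.25  2.06 -0.    0.83  2.25] [0.44702818 0.31017391 0.01769934] 10.943579382163723 50.467246770858765 [-0.59638113  0.58003391  3.52655972] 13.6
xyz [0.0001 0.0013 0.0006] a [-0.003 -0.005 -0.01 ] rows 0.0
```

step_arm(series=[{"x":0,"y":0,"z":-0.03,"ax":0,"ay":0,"az":0,"grip":1},{"x":0,"y":0,"z":-0.1,"ax":0,"ay":0,"az":0,"grip":1},{"x":0,"y":0,"z":-0.18,"ax":0,"ay":0,"az":0,"grip":1},{"x":0,"y":0,"z":-0.26,"ax":0,"ay":0,"az":0,"grip":1},{"x":0,"y":0,"z":-0.34,"ax":0,"ay":0,"az":0,"grip":1},{"x":0,"y":0,"z":-0.36,"ax":0,"ay":0,"az":0,"grip":1},{"x":0,"y":0,"z":-0.36,"ax":0,"ay":0,"az":0,"grip":1}])

```text
time: 14.3
tool_pos: [0.4475, 0.3105, 0.2]
tcp_rot: [-3.133, 0.183, -0.01]
wrist_force: [0.1, 0.8, -2.4]
width: 0.128
grip_force: 49.9
```

Run:
```python
from h import *
from workcell import bot,imaging
s=bot.read_state();print(s["q"].round(2),s["tool_pos"],s["width"]*85,s["grip_force"],s["wrist_force"],s["time"])
go(s,SEAT+F@np.array([0,0,.10]),tool(F))
```

```text
[ 0.56  0.04  1.92 -0.    1.17  2.25] [0.44745503 0.31053404 0.20004476] 10.881331213695418 49.88224446773529 [ 0.12114858  0.84834332 -2.35074922] 14.3
xyz [0.2243 0.6869 0.0585] a [ 0.042  0.987 -0.184] rows 7.2
```

step_arm(series=[{"x":0.01,"y":0.04,"z":0,"ax":0,"ay":0.1,"az":-0.02,"grip":1},{"x":0.04,"y":0.12,"z":0,"ax":0.01,"ay":0.2,"az":-0.04,"grip":1},{"x":0.07,"y":0.21,"z":0,"ax":0.01,"ay":0.33,"az":-0.06,"grip":1},{"x":0.1,"y":0.3,"z":0,"ax":0.02,"ay":0.47,"az":-0.09,"grip":1},{"x":0.13,"y":0.39,"z":0.01,"ax":0.03,"ay":0.6,"az":-0.11,"grip":1},{"x":0.16,"y":0.48,"z":0.02,"ax":0.03,"ay":0.73,"az":-0.14,"grip":1},{"x":0.19,"y":0.57,"z":0.03,"ax":0.04,"ay":0.86,"az":-0.16,"grip":1},{"x":0.215,"y":0.65,"z":0.045,"ax":0.042,"ay":0.96,"az":-0.18,"grip":1},{"x":0.224,"y":0.687,"z":0.058,"ax":0.042,"ay":0.987,"az":-0.184,"grip":1},{"x":0.224,"y":0.687,"z":0.058,"ax":0.042,"ay":0.987,"az":-0.184,"grip":1},{"x":0.224,"y":0.687,"z":0.058,"ax":0.042,"ay":0.987,"az":-0.184,"grip":1}])

```text
time: 15.4
tool_pos: [0.5156, -0.0445, 0.1655]
tcp_rot: [3.031, -0.031, 0.797]
wrist_force: [0.2, -0.0, -0.5]
width: 0.127
grip_force: 49.8
```

Run:
```python
from h import *
from workcell import bot,imaging
s=bot.read_state();print(s["q"].round(2),s["tool_pos"],s["width"]*85,s["grip_force"],s["wrist_force"],s["time"])
print((F.T@(s["tool_pos"]-SEAT)*1000).round(1))
go(s,SEAT+F@np.array([0,0,.034]),tool(F))
c=imaging.read_camera("side");a=c["img"][140:250,300:420]
cv2.imwrite("pics/s5.png",cv2.resize(a,None,fx=5,fy=5,interpolation=cv2.INTER_CUBIC)[:,:,::-1])
```

```text
[-0.19 -0.3   2.37  0.15  0.57  1.3 ] [ 0.5156114  -0.04453708  0.16548014] 10.818362929355136 49.84038054943085 [ 0.1623267  -0.02332149 -0.4741338 ] 15.4
[-5.2 -1.1 97.7]
xyz [ 0.0116 -0.0024  0.1273] a [ 0.004  0.018 -0.002] rows 1.3
```

View pics/s5.png

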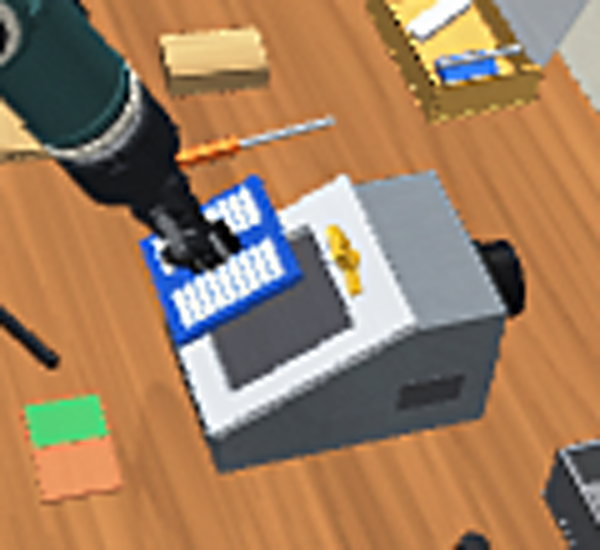

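The fresh filter hovers parallel to the slope (crop 220,255) over the empty recess (crop 285,310). The tab is clear at (345,260). Descend.

step_arm(series=[{"x":0.006,"y":-0.002,"z":0.03,"ax":0,"ay":0.01,"az":0,"grip":1},{"x":0.011,"y":-0.002,"z":0.08,"ax":0,"ay":0.016,"az":0,"grip":1},{"x":0.011,"y":-0.002,"z":0.115,"ax":0,"ay":0.016,"az":0,"grip":1},{"x":0.011,"y":-0.002,"z":0.127,"ax":0,"ay":0.016,"az":0,"grip":1},{"x":0.011,"y":-0.002,"z":0.127,"ax":0,"ay":0.016,"az":0,"grip":1},{"x":0.011,"y":-0.002,"z":0.127,"ax":0,"ay":0.016,"az":0,"grip":1}])

```text
time: 16.05
tool_pos: [0.554, -0.0434, 0.1162]
tcp_rot: [3.026, -0.026, 0.818]
wrist_force: [-0.8, -0.1, -1.0]
width: 0.13
grip_force: 49.9
```

Run:
```python
from h import *
from workcell import bot,imaging
s=bot.read_state();print(s["tool_pos"],s["wrist_force"],s["time"])
p=F.T@(s["tool_pos"]-SEAT)*1000;print(p.round(1))
go(s,SEAT+F@np.array([0,0,.0135]),tool(F))
for n,b in(("side",(315,165,400,235)),("top",(298,130,356,194))):
    c=imaging.read_camera(n)
    k=big(mask(c,(100,120,80),(125,255,255),b))
    P0=SEAT+F[:,2]*(p[2]-11.5+8)/1000
    w=np.array([onplane(c,q[0],F,P0)[:2] for q in k]).astype(np.float32)*1000
    print(n,"filter",cv2.minAreaRect(w),cv2.contourArea(k))
```

```text
[ 0.55399062 -0.04344469  0.11621227] [-0.8006736  -0.08069018 -1.04394796] 16.05
[ 3.3  0.8 35.8]
xyz [-0.0069  0.0014  0.0447] a [ 0.003 -0.008  0.005] rows 0.5
side filter ((4.7176513671875, -1.0916481018066406), (101.24082946777344, 105.20125579833984), 0.07903052866458893) 150.0
top filter ((25.292715072631836, -1.2339820861816406), (59.488502502441406, 99.0097885131836), 0.7109740376472473) 148.0
```

step_arm(series=[{"x":-0.007,"y":-0.001,"z":0.01,"ax":0,"ay":-0.006,"az":0,"grip":1},{"x":-0.007,"y":-0.001,"z":0.02,"ax":0,"ay":-0.006,"az":0,"grip":1},{"x":-0.007,"y":-0.001,"z":0.026,"ax":0,"ay":-0.006,"az":0,"grip":1},{"x":-0.007,"y":-0.001,"z":0.032,"ax":0,"ay":-0.006,"az":0,"grip":1},{"x":-0.007,"y":-0.001,"z":0.036,"ax":0,"ay":-0.006,"az":0,"grip":1},{"x":-0.007,"y":-0.001,"z":0.036,"ax":0,"ay":-0.006,"az":0,"grip":1}])

```text
time: 16.75
tool_pos: [0.5597, -0.044, 0.0979]
tcp_rot: [3.027, -0.028, 0.811]
wrist_force: [-0.4, -0.0, -0.8]
width: 0.131
grip_force: 49.9
```

```bash
cat > st.py <<'E'
from h import *
from workcell import bot
s=bot.read_state();R=Ro.from_rotvec(s["tcp_rot"])
print("seat",(F.T@(s["tool_pos"]-SEAT)*1000).round(1),"fseat",(F.T@s["wrist_force"]).round(1),"w",round(s["width"]*85,1),"t",s["time"])
print("rot",(Ro.from_matrix(tool(F)).inv()*R).as_rotvec().round(3))
E
python3 st.py
```

```text
seat [-0.8  0.3 17.2] fseat [-0.7 -0.  -0.5] w 11.1 t 16.75
rot [-0.002  0.    -0.001]
```

step_arm(series=[{"x":0,"y":0,"z":0.004,"ax":0,"ay":0,"az":0,"grip":1},{"x":0,"y":0,"z":0.008,"ax":0,"ay":0,"az":0,"grip":1},{"x":0,"y":0,"z":0.012,"ax":0,"ay":0,"az":0,"grip":1},{"x":0,"y":0,"z":0.012,"ax":0,"ay":0,"az":0,"grip":1},{"x":0,"y":0,"z":0.012,"ax":0,"ay":0,"az":0,"grip":1}])

```text
time: 17.25
tool_pos: [0.5625, -0.044, 0.0941]
tcp_rot: [3.027, -0.027, 0.812]
wrist_force: [-12.8, -0.2, 13.0]
width: 0.133
grip_force: 52.5
```

```bash
python3 st.py
```

```text
seat [-0.4  0.3 12.4] fseat [-4.6 -0.4 17.6] w 11.3 t 17.25
rot [-0.002  0.001 -0.002]
```

step_arm(series=[{"x":0,"y":0,"z":-0.004,"ax":0,"ay":0,"az":0,"grip":0.8},{"x":0,"y":0,"z":-0.004,"ax":0,"ay":0,"az":0,"grip":0.4},{"x":0,"y":0,"z":-0.004,"ax":0,"ay":0,"az":0,"grip":0.1},{"x":0,"y":0,"z":-0.004,"ax":0,"ay":0,"az":0,"grip":0.1},{"x":0,"y":0,"z":-0.05,"ax":0,"ay":0,"az":0,"grip":0.1},{"x":0,"y":0,"z":-0.12,"ax":0,"ay":0,"az":0,"grip":0.1},{"x":0,"y":0,"z":-0.18,"ax":0,"ay":0,"az":0,"grip":0.1},{"x":0,"y":0,"z":-0.2,"ax":0,"ay":0,"az":-0.3,"grip":0.1},{"x":0,"y":0,"z":-0.2,"ax":0,"ay":0,"az":-0.55,"grip":0.1},{"x":0,"y":0,"z":-0.2,"ax":0,"ay":0,"az":-0.8,"grip":0.1},{"x":0,"y":0,"z":-0.2,"ax":0,"ay":0,"az":-1,"grip":0.1},{"x":0,"y":0,"z":-0.2,"ax":0,"ay":0,"az":-1,"grip":0.1}])

```text
time: 18.45
tool_pos: [0.5128, -0.0428, 0.1798]
tcp_rot: [2.812, 0.726, 0.75]
wrist_force: [-0.0, 0.3, -0.4]
width: 0.447
grip_force: 0.0
```

Run:
```python
from h import *
from workcell import bot,imaging
s=bot.read_state();print(s["q"].round(2),s["tool_pos"],s["width"]*85,s["time"])
c=imaging.read_camera("side");a=c["img"][150:240,310:410]
cv2.imwrite("pics/s6.png",cv2.resize(a,None,fx=5,fy=5,interpolation=cv2.INTER_CUBIC)[:,:,::-1])
go(s,SEAT+F@np.array([.0685,.0015,.09]),tool(F,1.38))
k=big(mask(c,(100,120,80),(125,255,255),(315,165,400,235)))
w=np.array([onplane(c,q[0],F,SEAT+F[:,2]*.008)[:2] for q in k]).astype(np.float32)*1000
print("filter",cv2.minAreaRect(w))
```

```text
[-0.19 -0.33  2.37  0.15  0.59  0.78] [ 0.51276624 -0.04279702  0.17975457] 37.97506981515978 18.45
xyz [0.1204 0.0677 0.0431] a [ 0.004  0.003 -1.632] rows 5.7
filter ((-3.3340835571289062, 4.003593444824219), (101.264404296875, 101.14366912841797), 89.66459655761719)
```

View pics/s6.png

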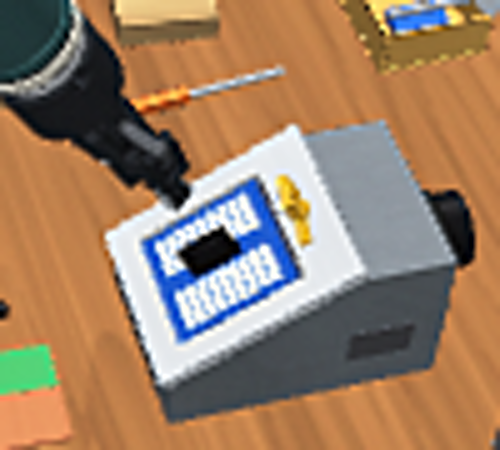

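The fresh filter lies inside the frame, square and flush (crop 220,260), and the tab is still aside at (295,210). Next: the tab.

step_arm(series=[{"x":0.06,"y":0.034,"z":0,"ax":0,"ay":0,"az":-0.25,"grip":0.1},{"x":0.12,"y":0.067,"z":0,"ax":0,"ay":0,"az":-0.5,"grip":0.1},{"x":0.12,"y":0.067,"z":0.02,"ax":0,"ay":0,"az":-0.75,"grip":0.1},{"x":0.12,"y":0.067,"z":0.043,"ax":0,"ay":0,"az":-1,"grip":0.1}])

```text
time: 18.9
tool_pos: [0.585, -0.0432, 0.1971]
tcp_rot: [2.434, 1.381, 0.648]
wrist_force: [-0.5, 0.5, -0.2]
width: 0.452
grip_force: 0.0
```

step_arm(series=[{"x":0,"y":0,"z":0,"ax":0,"ay":0,"az":-0.3,"grip":0.1},{"x":0,"y":0,"z":0,"ax":0,"ay":0,"az":-0.632,"grip":0.1},{"x":0,"y":0,"z":0,"ax":0,"ay":0,"az":-0.632,"grip":0.1},{"x":0,"y":0,"z":0,"ax":0,"ay":0,"az":-0.632,"grip":0.1}])

```text
time: 19.3
tool_pos: [0.583, -0.0431, 0.1952]
tcp_rot: [2.139, 1.725, 0.562]
wrist_force: [-0.0, 0.0, -0.1]
width: 0.456
grip_force: 0.0
```

```bash
python3 st.py
python3 - <<'E'
from h import *
from workcell import bot
go(bot.read_state(),SEAT+F@np.array([.0685,.0015,.0185]),tool(F,1.38))
E
```

```text
seat [67.9  1.6 89.8] fseat [-0.1  0.  -0.1] w 38.7 t 19.3
rot [-2.000e-03 -1.000e-03 -1.377e+00]
xyz [0.0002 0.0011 0.1425] a [ 0.001  0.004 -0.005] rows 1.4
```

step_arm(series=[{"x":0,"y":0.001,"z":0.06,"ax":0,"ay":0,"az":0,"grip":0.1},{"x":0,"y":0.001,"z":0.11,"ax":0,"ay":0,"az":0,"grip":0.1},{"x":0,"y":0.001,"z":0.142,"ax":0,"ay":0,"az":0,"grip":0.1},{"x":0,"y":0.001,"z":0.142,"ax":0,"ay":0,"az":0,"grip":0.3},{"x":0,"y":0.001,"z":0.142,"ax":0,"ay":0,"az":0,"grip":0.6},{"x":0,"y":0.001,"z":0.142,"ax":0,"ay":0,"az":0,"grip":1},{"x":0,"y":0.001,"z":0.142,"ax":0,"ay":0,"az":0,"grip":1},{"x":0,"y":0.001,"z":0.142,"ax":0,"ay":0,"az":0,"grip":1}], force=30)

```text
time: 20.1
tool_pos: [0.6182, -0.0439, 0.1345]
tcp_rot: [2.137, 1.728, 0.562]
wrist_force: [-4.1, 0.7, 1.1]
width: 0.1
grip_force: 33.6
```

```bash
python3 st.py
```

```text
seat [68.1  1.6 19.6] fseat [-3.1  0.6  3. ] w 8.5 t 20.1
rot [-2.000e-03 -1.000e-03 -1.379e+00]
```

Gripped. Turn back 79°.

step_arm(series=[{"x":0,"y":0,"z":0,"ax":0,"ay":0,"az":0.2,"grip":1},{"x":0,"y":0,"z":0,"ax":0,"ay":0,"az":0.4,"grip":1},{"x":0,"y":0,"z":0,"ax":0,"ay":0,"az":0.6,"grip":1},{"x":0,"y":0,"z":0,"ax":0,"ay":0,"az":0.8,"grip":1},{"x":0,"y":0,"z":0,"ax":0,"ay":0,"az":1,"grip":1}])

```text
time: 20.6
tool_pos: [0.6186, -0.0442, 0.1348]
tcp_rot: [2.596, 1.147, 0.689]
wrist_force: [-2.8, -0.9, 0.2]
width: 0.097
grip_force: 33.4
```

step_arm(series=[{"x":0,"y":0,"z":0,"ax":0,"ay":0,"az":0.2,"grip":1},{"x":0,"y":0,"z":0,"ax":0,"ay":0,"az":0.4,"grip":1},{"x":0,"y":0,"z":0,"ax":0,"ay":0,"az":0.6,"grip":1},{"x":0,"y":0,"z":0,"ax":0,"ay":0,"az":0.8,"grip":1},{"x":0,"y":0,"z":0,"ax":0,"ay":0,"az":1,"grip":1}])

```text
time: 21.1
tool_pos: [0.6189, -0.0447, 0.1349]
tcp_rot: [2.912, 0.452, 0.78]
wrist_force: [-3.0, -3.4, -1.1]
width: 0.096
grip_force: 33.3
```

step_arm(series=[{"x":0,"y":0,"z":0,"ax":0,"ay":0,"az":0.2,"grip":1},{"x":0,"y":0,"z":0,"ax":0,"ay":0,"az":0.4,"grip":1},{"x":0,"y":0,"z":0,"ax":0,"ay":0,"az":0.63,"grip":1},{"x":0,"y":0,"z":0,"ax":0,"ay":0,"az":0.63,"grip":1},{"x":0,"y":0,"z":0,"ax":0,"ay":0,"az":0.63,"grip":1}])

```text
time: 21.6
tool_pos: [0.6189, -0.045, 0.1349]
tcp_rot: [3.025, -0.026, 0.813]
wrist_force: [-3.2, -4.1, -0.6]
width: 0.094
grip_force: 33.3
```

```bash
python3 st.py
```

```text
seat [68.9  0.4 19.6] fseat [-3.  -4.2  1. ] w 8.0 t 21.6
rot [-0.004  0.002 -0.003]
```

Release, retreat and check.

step_arm(series=[{"x":0,"y":0,"z":0,"ax":0,"ay":0,"az":0,"grip":0.6},{"x":0,"y":0,"z":0,"ax":0,"ay":0,"az":0,"grip":0.2},{"x":0,"y":0,"z":0,"ax":0,"ay":0,"az":0,"grip":0.2},{"x":0,"y":0,"z":-0.05,"ax":0,"ay":0,"az":0,"grip":0.2},{"x":0,"y":0,"z":-0.13,"ax":0,"ay":0,"az":0,"grip":0.2},{"x":0,"y":0,"z":-0.22,"ax":0,"ay":0,"az":0,"grip":0.2},{"x":0,"y":0,"z":-0.3,"ax":0,"ay":0,"az":0,"grip":0.2},{"x":0,"y":0,"z":-0.3,"ax":0,"ay":0,"az":0,"grip":0.2},{"x":0,"y":0,"z":-0.3,"ax":0,"ay":0,"az":0,"grip":0.2}])

```text
time: 22.5
tool_pos: [0.5446, -0.0423, 0.2667]
tcp_rot: [3.024, -0.026, 0.819]
wrist_force: [-0.4, -0.2, -0.4]
width: 0.403
grip_force: 0.0
```

```bash
python3 st.py
python3 - <<'E'
from h import *
from workcell import imaging
c=imaging.read_camera("side");a=c["img"][130:330,260:420]
cv2.imwrite("pics/s7.png",cv2.resize(a,None,fx=3,fy=3,interpolation=cv2.INTER_CUBIC)[:,:,::-1])
E
```

```text
seat [ 70.4   1.8 170.9] fseat [-0.6 -0.2 -0.1] w 34.2 t 22.5
rot [-0.003  0.005 -0.003]
```

View pics/s7.png

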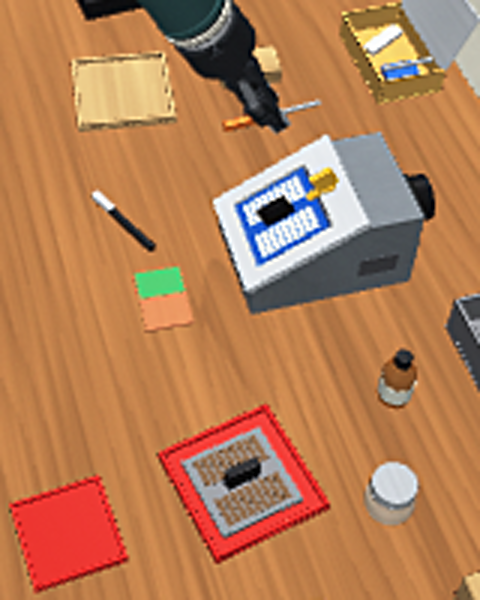

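The tab points down over the white filter (crop 320,185), the used filter lies in the large red tray (240,475), the bystanders are in place and the robot is clear.

```bash
python3 -c "
from workcell import bot
print(bot.finish_job())"
```

```text
the job is handed in; nothing more can be done
None
```

The job is handed in at about 22.5 s of the 72 s: the used filter lies flat in the larger red tray, the fresh filter is home in the frame, and the tab points straight down over it; the last picture shows this, but no verdict came back from the judging.

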